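# Check a paint pump's plunger in the bench caliper

## Task

Squeeze the two snap tabs of the paint pump's clip-on cover, lift the cover off and stand it upright on the rubber mat. Then lay the bare steel plunger in the bench caliper's seat, square against the two fixed prongs, let go of it, and gently slide the caliper's jaw shut until it presses on the plunger (about 5 N); leave the jaw closed on it and let go. Leave the tin, the spanner and the tape roll where they are.

Things in the scene. Friction and masses are not known exactly. Their poses are not given: they have to be found in the camera images.
- pump: Grey paint pump fixed to the bench, left or right of the mat: base plate 96 x 190 mm (its x, y), top 12 mm above the bench, and a gear housing (60 x 70 mm, 68 mm high) on its +x side, near face at x = 75 mm. Origin: on the bench under the plate's centre. At x = +-32 to +-42 mm, y within 15 mm, steel catch brackets 28 mm high hold the cover's hooks.
- saddles (a point): Where the plunger's centre lies in the pump at the start: above the pump's origin, 52 mm above the bench, axis along the pump's y, in two aluminium V saddles at y = +-42 mm, hidden under the cover. The pump's axes.
- cover: Grey plastic clip-on cover over the plunger, an upside-down box 40 x 170 x 63 mm (x, y, z), 160 g. Origin: centre of its lower rim, which is 12 mm above the bench at the start; z up; long side along y. Caught by two snap tabs until they are squeezed, then it lifts straight up, held by them. Off the pump it stands on its rim.
- tabs (a point): Midway between the two black ribbed snap tabs, 40 mm above the rim (tabs: 3 to 57 mm), where to squeeze; the cover's axes. Tabs are at the middle of the long sides, 26 mm wide (y), outer faces at x = +-31 mm. Each slides in 6 mm against a spring (3 N, 9 N at its stop); fully in, 50 mm apart, they free the hooks. Tips of the fingers must stay above the brackets.
- rod: Bare steel pump plunger, a turned shaft 150 mm long, 28 mm diameter over its middle 110 mm and 18 mm over the last 20 mm at each end, about 0.45 kg. Origin: its centre, on the axis; its y axis lies along the shaft (its roll may differ later). Grip it across the middle.
- gauge: Bench caliper fixed to the bench, left or right of the mat, 210 mm long (its x), 110 mm wide. Origin: on the bench under the middle of its beam. Two fixed prongs at its -x end; the sliding jaw comes from the +x side and closes towards -x. Between the rests (y within 36 mm), ahead of the jaw, nothing is higher than 28 mm.
- prongs (a point): Midway between the two fixed steel prongs (12 mm wide, at y = +-42 mm, 72 mm high), in the plane of their faces (caliper x = -75 mm), which look to +x; 58 mm above the bench. In front of each, a 12 mm wide rest slopes down 10 degrees to the prong, from x = -72 to -19 mm, so that a shaft laid along y rolls down against the prongs.
- seat (a point): Point of the caliper where the middle of the plunger's axis lies when it rests against both prongs: x = -61 mm, z = 58 mm in the caliper's frame; same axes as gauge. The plunger then lies along its y.
- jaw: The caliper's sliding jaw: a dark carriage 50 x 44 mm (x, y), 70 mm high, with a flat steel blade 20 mm wide (y), 28 to 70 mm above the bench, at its -x end, that touches the plunger's middle. Its origin and axes are the caliper's when fully open and ride along with it: it closes up to 125 mm to -x, starting 0 to 35 mm closed. About 2 N of friction; it stays where it is left.
- jaw_face (a point): Centre of the blade's contact face, 58 mm above the bench; the caliper's axes. It is at x = +50 mm in the caliper's frame when fully open, and 14 mm to +x of seat when it touches the seated plunger.
- thumb_grip (a point): Where to pinch the black ribbed thumb piece on top of the jaw's carriage (22 x 30 mm in x, y, 72 to 110 mm high; the carriage is 70 mm high): on its axis, 96 mm above the bench, 34 mm behind (+x of) the blade's face; caliper's axes. It is sprung along x on the jaw, 1 N per mm, up to 12 mm (2 mm go to friction): after the blade touches, 5 mm more gives 5 N.
- mat: Black rubber mat fixed on the bench between the pump and the caliper, 170 x 240 mm (x, y), 3 mm thick. Origin: centre of its underside.
- tin: Closed paint tin, 100 mm diameter, 120 mm high; leave alone. Origin: centre of its underside.
- spanner: Steel spanner 150 mm long lying on the bench; leave alone.
- tape: Roll of masking tape lying flat, 90 mm diameter, 25 mm high; leave alone. Origin: centre of its underside.

How it is judged:
By the outcome, as a careful person would: the job done as asked, in the order asked, and still so for the second after the job is handed in, with the robot touching nothing.
It also fails if it takes over 64 s, if anything falls off the work surface, if the arm or the gripper's body presses on something with over 40 N, if the wrist force passes 120 N, or if a joint passes its speed limit or range.

## Robot

A 7-joint arm with a two-finger parallel gripper is mounted at the origin on the work surface. World frame = base frame: x ahead of the robot, y to its left, z up, the work surface at z = 0. Lengths are in m, angles in rad, forces in N, time in s.
With the tool pointing down it reaches from about 0.4 to 0.9 m from the base axis. Payload 5.6 kg.
Tool frame: the origin (TCP) lies at the very end of the fingers, on their centre line; the grasp point (between the pads) lies 19 mm behind it; z points along the fingers, y is the line along which they close (so a half turn about z gives the same grasp; the last joint's range is limited). The gripper opens to 92 mm and grips with 3 to 60 N. Pads are 20 mm wide; open, the fingers measure 128 mm over their backs; the gripper's body (75 mm by 189 mm) begins 69 mm behind the grasp point.
Start: joints at [1.188, 0.468, -0.012, 1.603, 0.006, 1.071, -0.056], TCP at [0.217, -0.613, 0.215] pointing down, gripper open.
Joint ranges: [-2.53, 2.53], [-0.31, 2.02], [-1.57, 1.55], [0.28, 2.44], [-1.29, 4.43], [0.15, 1.84], [-2.92, 2.92]. Speed limits (rad/s): [2.57, 2.57, 3.14, 3.14, 3.14, 3.14, 3.14].

## Interface

Orientations are given as a rotation vector (axis times angle).
In Python, from station import ctrl gives the robot as it stands.
- The arm moves only by the tool send_rows, never from a script. Its argument "motion" is a list of rows, each a list of 7 numbers: the shift along the tool's x, y, z in units of 40 mm (1.0 is 40 mm), then the turn, a rotation vector about the tool's x, y, z in units of 10 degrees (1.0 is 10 degrees), then the finger opening in mm, from 0 to 91.9. A call has 1 to 20 rows; each row is the pose to reach, as a shift and turn from the pose commanded when the call began, along the tool's axes at that moment; what a row does not reach only later rows make up. A row lasts 1/8 s, in which the tool goes at most 62.5 mm and 10.7 degrees, less where a joint would pass 70% of its speed; a pose out of reach is approached as far as the arm can. A call with a gripper value outside its range is refused whole. The fingers move at their own pace and stop on an object; "force" is the grip in N (left out, the last holds). Time passes only in rows, so rows that repeat a pose let the fingers close. It gives the time, the measured TCP pose, the force, the opening and the grip force at its end, in the units of the state.
- ctrl.get_state(): the state, without advancing time (a new reading comes with each control period).
- ctrl.camera(name): name is "scene" or "top"; returns the picture (420x560x3 uint8, red, green, blue); there is no depth.
- ctrl.camera_info(name): a dict with "intrinsics" (3x3 intrinsics, pixels), "dist" ([k1, k2, p1, p2, k3] as OpenCV has them; the pictures are not rectified), "cam_to_world" (4x4, takes a point from camera to world coordinates). Camera axes: x right, y down, z forward; pixel columns grow to the right and rows downward; lengths in m; the calibration is good to about 2 mm. A picture is of the moment at which its call begins. camera_info takes no time and is no camera call.
- ctrl.finish_job(): hands the job in; it is judged then, once.
Trained networks look in the newest picture that a camera, given by its name, has taken for a name from the list of things; names that differ only in an ending like _2 or _b are one class to them, and where a whole thing is asked for, a point or a joint stands for the part that bears it (a point fixed in the world has none). Each returns a list of dicts, best first, with "score" (0 to 1); they miss things now and then, are a little off and sometimes report something else, mostly with a low value. They report only what shows in the picture. A call takes as long as a camera call.
- ctrl.outline_of(camera, thing): "pixels" (420x560 bool, what is visible of it) and "bbox" ([left, top, width, height] in pixels, round what is visible of it).
The state is a dict: "time": time; "joint_pos": joint angles; "joint_velocities": joint speeds; "joint_torque": joint torques, N m; "tool_pos": TCP position; "orientation": TCP orientation; "ft_force": force on the tool from outside, world axes, zero at the start; "wrist_torque": the same for the moment, N m; "finger_gap": finger opening in m; "gripper_force": force on a finger pad.
Only numpy, scipy, OpenCV 4.12 (cv2) and the standard library are available. Lean on these libraries where they do the work, as an engineer would, in place of code of your own. Each camera call takes 0.05 s, during which the arm holds its last target. There are 200 camera calls.

## Working session

There is one attempt and no reset: what is moved stays moved. The work goes in short steps, Python scripts to look and compute and a tool call to move; the robot and the scene stay as the last step left them, time stands still between calls to the robot, and variables do not carry over. Pictures are saved under pics/ and viewed, at most 10 in all, crops included, and the job is handed in when it is done.

Besides the shell and the picture viewer there is one more tool, called after ">>>" as name(argument=value, ...) on one line, values as JSON. send_rows: Moves the arm, as the interface text tells. Its arguments: {"type":"object","properties":{"motion":{"type":"array","items":{"type":"array","items":{"type":"number"}}},"force":{"type":"number"}},"required":["motion"]}

```bash
ls; mkdir -p pics
cat > look.py <<'E'
import cv2,numpy as np,json
from station import ctrl
E
python3 - <<'E'
from station import ctrl
import cv2,numpy as np
s=ctrl.get_state();print(s)
for c in("scene","top"):
    im=ctrl.camera(c);cv2.imwrite(f"pics/{c}0.png",im[:,:,::-1])
    i=ctrl.camera_info(c);print(c,{k:np.round(v,4).tolist() for k,v in i.items()})
    for t in("pump","cover","tabs","gauge","jaw","thumb_grip","mat","tin","spanner","tape"):
        o=ctrl.outline_of(c,t)
        for d in o[:2]:
            m=d["pixels"].astype(np.uint8);ys,xs=np.nonzero(m)
            print(t,round(d["score"],2),d["bbox"],len(xs),np.round(cv2.minAreaRect(np.c_[xs,ys].astype(np.float32))[0],1),cv2.minAreaRect(np.c_[xs,ys].astype(np.float32))[1:])
            np.save(f"pics/{c}_{t}.npy",m) if d is o[0] else 0
E
```

```text
pics
{'time': 0.0, 'joint_pos': array([ 1.18796432,  0.46832569, -0.01157393,  1.60363629,  0.00600771,
        1.07141834, -0.05628716]), 'joint_velocities': array([ 1.42173161e-03, -3.75939743e-04,  3.16802717e-05, -1.19696710e-04,
        7.24364859e-05, -1.42945464e-04, -2.25219395e-04]), 'joint_torque': array([ 1.10299188e-03, -5.20574534e+01, -1.20608986e-02, -2.43745941e+01,
       -5.65983262e-02,  1.72129122e-02,  1.57044683e-04]), 'tool_pos': array([ 0.21637946, -0.61229688,  0.21366852]), 'orientation': array([-3.09469576e+00, -5.30841515e-01,  6.85600332e-04]), 'ft_force': array([0.26633616, 0.34954594, 0.42547029]), 'wrist_torque': array([ 0.03475434, -0.02376873, -0.03254619]), 'gripper_force': 0.0, 'finger_gap': 0.09137120219887648}
scene {'intrinsics': [[507.6204, 0.0, 275.8436], [0.0, 507.6204, 213.3361], [0.0, 0.0, 1.0]], 'dist': [-0.1625, 0.0, 0.0, 0.0, 0.0], 'cam_to_world': [[-0.3837, 0.7389, -0.5539, 1.2018], [0.9234, 0.3106, -0.2254, 0.2636], [0.0055, -0.598, -0.8015, 1.0265], [0.0, 0.0, 0.0, 1.0]]}
pump 0.88 [352.6, 232.2, 83.2, 62.8] 2573 [387.1 268.6] ((85.38
[... 2571 characters left out ...]
895780563354492), 84.2894058227539)
thumb_grip 0.17 [95.6, 175.8, 100.8, 103.0] 4463 [151.5 223.8] ((92.71311950683594, 91.1805191040039), 18.083444595336914)
mat 0.7 [316.3, 104.6, 41.5, 50.3] 846 [338.5 130. ] ((44.0, 43.0), 90.0)
mat 0.65 [225.0, 203.4, 119.7, 87.4] 9478 [282.8 244.3] ((82.72760009765625, 116.68060302734375), 86.98721313476562)
spanner 0.65 [217.9, 109.4, 26.1, 67.7] 694 [227.9 140. ] ((69.2263412475586, 17.941959381103516), 83.23382568359375)
spanner 0.63 [318.3, 108.3, 39.0, 44.7] 744 [338.5 130.5] ((43.0, 43.0), 90.0)
tape 0.68 [315.4, 108.4, 42.5, 46.1] 716 [338.5 130.5] ((43.0, 43.0), 90.0)
tape 0.55 [371.6, 194.6, 57.3, 98.2] 4307 [401.5 243.5] ((101.0, 59.0), 90.0)
```

View pics/top0.png

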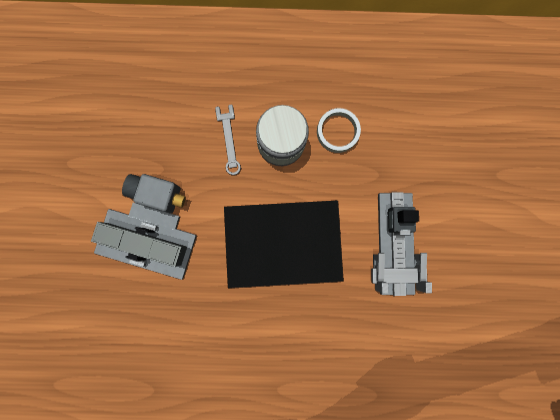

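View pics/scene0.png

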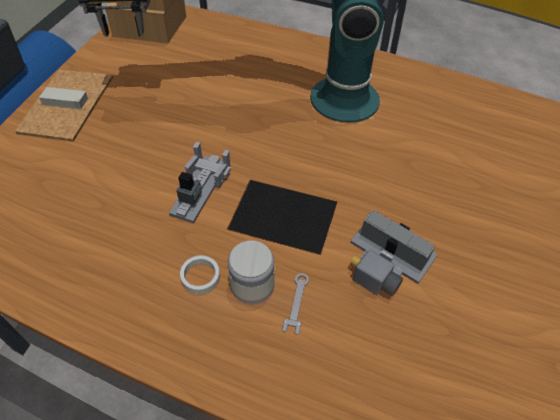

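The top view shows the pump at the left (cover centre about (139,244)), the mat in the middle (283,244) and the caliper at the right, prongs at the bottom (400,285) and thumb piece at (408,216). The scene view agrees. Next I fit the cover and enlarge the crops.

```bash
cat > look.py <<'E'
import cv2,numpy as np
from station import ctrl
INF={c:ctrl.camera_info(c) for c in("scene","top")}
def proj(c,P):
    i=INF[c];T=np.linalg.inv(i["cam_to_world"]);r=cv2.Rodrigues(T[:3,:3])[0]
    return cv2.projectPoints(np.asarray(P,float).reshape(-1,1,3),r,T[:3,3],np.array(i["intrinsics"]),np.array(i["dist"]))[0].reshape(-1,2)
def unproj(c,uv,z):
    i=INF[c];M=np.array(i["cam_to_world"])
    n=cv2.undistortPoints(np.asarray(uv,float).reshape(-1,1,2),np.array(i["intrinsics"]),np.array(i["dist"])).reshape(-1,2)
    d=np.c_[n,np.ones(len(n))]@M[:3,:3].T
    return M[:3,3]+d*((z-M[2,3])/d[:,2:])
def box(x0,x1,y0,y1,z0,z1): return np.array([[x,y,z] for z in(z0,z1) for x,y in((x0,y0),(x1,y0),(x1,y1),(x0,y1))])
def place(P,x,y,a):
    P=np.asarray(P,float);c,s=np.cos(a),np.sin(a)
    return np.c_[x+c*P[:,0]-s*P[:,1],y+s*P[:,0]+c*P[:,1],P[:,2]]
def render(c,boxes,pose,S=4):
    m=np.zeros((420*S,560*S),np.uint8)
    for b in boxes:
        h=cv2.convexHull(np.round(proj(c,place(b,*pose))*S+(S-1)/2).astype(np.int32));cv2.fillConvexPoly(m,h,1)
    return cv2.resize(m.astype(np.float32),(560,420),interpolation=cv2.INTER_AREA)
def fit(masks,boxes,p0,ignore={}):
    from scipy.optimize import minimize
    def f(p):
        e=0
        for c,m in masks.items():
            w=1-ignore.get(c,0*m.astype(float)); e+=(np.abs(render(c,boxes,p)-m)*w).sum()/m.sum()
        return e
    s=np.array([.008,.008,.06])
    for k in range(2):
        r=minimize(f,p0,method="Nelder-Mead",options=dict(initial_simplex=np.vstack([p0,p0+np.diag(s)]),maxiter=90));p0=r.x;s=s/2
    return r.x,r.fun
def wire(im,c,b,pose,col,o,k):
    q=(proj(c,place(b,*pose))-o+.5)*k
    for f in(q[:4],q[4:]): cv2.polylines(im,[np.round(f).astype(np.int32)],True,col,1)
COVER=[box(-.02,.02,-.085,.085,.012,.075),box(-.031,.031,-.013,.013,.015,.069)]
E
cat > m1.py <<'E'
from look import *
L=lambda c,t:np.load(f"pics/{c}_{t}.npy").astype(float)
p0=np.array([*unproj("top",[[139,244]],.075)[0][:2],-.3])
pc,e=fit({"top":L("top","cover"),"scene":L("scene","cover")},COVER,p0,{"scene":L("scene","pump")}); print("cover both",pc,e)
pt,e=fit({"top":L("top","cover")},COVER,p0);print("cover top",pt,e)
TH=[box(-.011,.011,-.015,.015,.072,.110)]
q0=np.array([*unproj("top",[[408,216.6]],.11)[0][:2],0.])
pg,e=fit({"top":L("top","thumb_grip")},TH,q0);print("thumb top",pg,e)
JW=[box(.0,.05,-.022,.022,.0,.07),box(-.02,0,-.01,.01,.028,.07),box(.023-.011,.023+.011,-.015,.015,.072,.11)]
print("mat",unproj("top",[[282.8,244.3]],.003))
T=cv2.imread("pics/top0.png");Sc=cv2.imread("pics/scene0.png")
def crop(c,o,n,k): 
    im=T if c=="top" else Sc
    return cv2.resize(im[o[1]:o[1]+n[1],o[0]:o[0]+n[0]],None,fx=k,fy=k,interpolation=cv2.INTER_CUBIC)
a=crop("top",(85,168),(115,116),3.45);o=np.array((85,168))
for b,col in((COVER[0],(0,0,255)),(COVER[1],(0,255,255)),(box(-.048,.048,-.095,.095,0,.012),(0,255,0)),(box(.075,.135,-.035,.035,0,.068),(255,0,255))): wire(a,"top",b,pc,col,o,3.45)
b=crop("top",(350,185),(100,120),4)
cv2.imwrite("pics/a.png",a);cv2.imwrite("pics/b.png",b);print(a.shape,b.shape)
h=max(a.shape[0],b.shape[0]);pad=lambda i:cv2.copyMakeBorder(i,0,h-i.shape[0],0,0,cv2.BORDER_CONSTANT)
cv2.imwrite("pics/crop1.png",np.hstack([pad(a),pad(b)]))
E
python3 m1.py
```

```text
cover both [ 0.48019624  0.27719437 -0.25233048] 0.1559813768158525
cover top [ 0.47949853  0.27611659 -0.25988842] 0.04437318990484071
thumb top [ 0.54506781 -0.24031171  0.11694785] 0.11299019607843137
mat [[ 0.48625257 -0.00711726  0.003     ]]
(400, 397, 3) (480, 400, 3)
```

View pics/crop1.png

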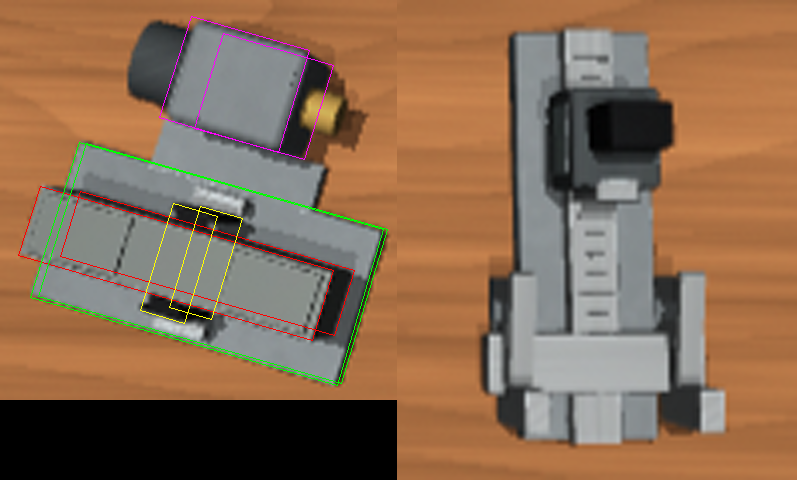

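The overlay fits: the plate outline and the cover top face match the image. I take the caliper pose from its prong tops and check it with an overlay. The same script plans the first move.

```bash
cat > plan.py <<'E'
import numpy as np
from scipy.spatial.transform import Rotation as R
from station import ctrl
def plan(p,ya,s=None):
    """row (shift/40mm, turn/10deg) from measured pose to TCP p, pointing down, tool y at angle ya"""
    s=s or ctrl.get_state();R0=R.from_rotvec(s["orientation"])
    y=np.array([np.cos(ya),np.sin(ya),0]);z=np.array([0,0,-1.]);R1=R.from_matrix(np.c_[np.cross(y,z),y,z])
    return np.round(np.r_[R0.inv().apply(np.array(p)-s["tool_pos"])/.04,np.degrees((R0.inv()*R1).as_rotvec())/10],2).tolist()
def show(s=None):
    s=s or ctrl.get_state();M=R.from_rotvec(s["orientation"]).as_matrix()
    print("t",round(s["time"],2),"tcp",np.round(s["tool_pos"],4),"yang",round(float(np.arctan2(M[1,1],M[0,1])),4),"tilt",np.round(M[:2,2],4),"F",np.round(s["ft_force"],2),"gap",round(s["finger_gap"],4),"grip",round(s["gripper_force"],2),"q7",np.round(s["joint_pos"][-1],2))
E
cat > m2.py <<'E'
from look import *; from plan import *
f=lambda x,y:((x-397+.5)/4-.5+350,(y+.5)/4-.5+185)
P=unproj("top",[f(536.5,390),f(711,390)],.072)
d=P[0]-P[1];a=np.arctan2(-d[0],d[1]);mid=P.mean(0);g=np.array([*(mid[:2]+.075*np.array([np.cos(a),np.sin(a)])),a]);print("gauge",g,np.linalg.norm(d))
L=lambda c,t:np.load(f"pics/{c}_{t}.npy").astype(float)
th=unproj("top",[f(640,125)],.11)[0]
T=cv2.imread("pics/top0.png");Sc=cv2.imread("pics/scene0.png");out=[]
# jaw x in caliper frame from both masks
def jm(x):return [box(x,x+.05,-.022,.022,.02,.07),box(x+.034-.011-.0,x+.034+.011,-.015,.015,.072,.11)]
from scipy.optimize import minimize
best=min(((sum((np.abs(render(c,jm(x),g)-L(c,"jaw"))).sum()/L(c,"jaw").sum() for c in("top","scene")),x) for x in np.arange(.0,.075,.003)));print("jaw",best)
x=best[1]
for c,o,n,k in(("top",(350,185),(100,120),4),("scene",(160,135),(80,96),5)):
    im=(T if c=="top" else Sc)[o[1]:o[1]+n[1],o[0]:o[0]+n[0]];im=cv2.resize(im,None,fx=k,fy=k,interpolation=cv2.INTER_CUBIC)
    for b,col in((box(-.105,.105,-.035,.035,0,.028),(0,255,0)),(box(-.087,-.075,-.048,-.036,0,.072),(0,0,255)),(box(-.087,-.075,.036,.048,0,.072),(0,0,255)),(jm(x)[0],(255,0,255)),(jm(x)[1],(0,255,255))):wire(im,c,b,g,col,np.array(o),k)
    out.append(im)
cv2.imwrite("pics/crop2.png",np.hstack(out))
show();pc=np.array([.4799,.2768]);print(plan([*pc,.16],-.253),plan([*pc,.034],-.253))
E
python3 m2.py
```

```text
gauge [ 0.4952057  -0.24227808  0.02489398] 0.08411723768154951
jaw (np.float64(0.30482903079710144), np.float64(0.021))
t 1.1 tcp [ 0.2166 -0.6128  0.2146] yang -1.2311 tilt [-0. -0.] F [ 0.24 -0.14  0.04] gap 0.0918 grip 0.0 q7 -0.06
[13.62, -18.78, 1.36, -0.0, 0.0, -5.6] [13.62, -18.78, 4.51, -0.0, 0.0, -5.6]
```

View pics/crop2.png

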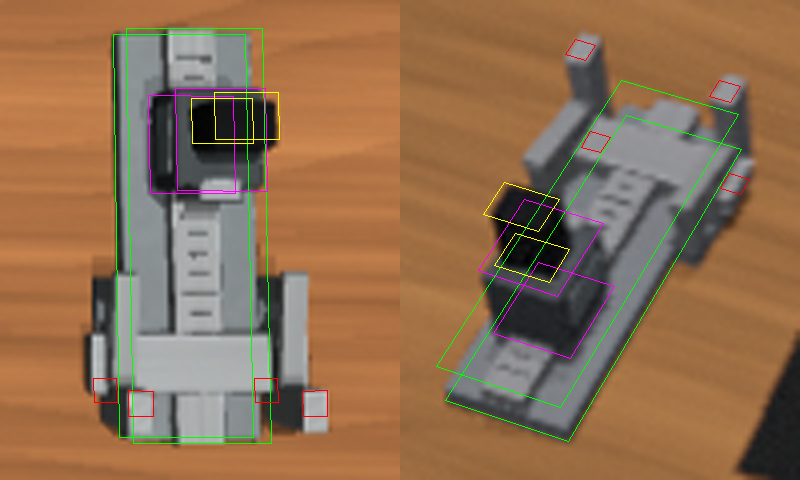

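The prong boxes fit in both views, so the caliper pose is good; the jaw is about 29 mm closed. Moving above the cover now.

>>> send_rows(motion=[[10.1,-7.4,-0.9,0,0,-2,91],[10.1,-7.4,-0.9,0,0,-2,91],[10.1,-7.4,-0.9,0,0,-2,91],[10.1,-7.4,-0.9,0,0,-3,91],[10.1,-7.4,-0.9,0,0,-3,91],[10.1,-7.4,-0.9,0,0,-3,91],[10.1,-7.4,-0.9,0,0,-3,91],[10.1,-7.4,-0.9,0,0,-3,91],[13.62,-18.78,0.5,0,0,-5.6,91],[13.62,-18.78,0.5,0,0,-5.6,91],[13.62,-18.78,0.5,0,0,-5.6,91],[13.62,-18.78,0.5,0,0,-5.6,91],[13.62,-18.78,0.5,0,0,-5.6,91],[13.62,-18.78,0.5,0,0,-5.6,91],[13.62,-18.78,0.5,0,0,-5.6,91],[13.62,-18.78,0.5,0,0,-5.6,91],[13.62,-18.78,1.36,0,0,-5.6,91],[13.62,-18.78,1.36,0,0,-5.6,91],[13.62,-18.78,1.36,0,0,-5.6,91],[13.62,-18.78,1.36,0,0,-5.6,91]], force=30)

```text
time: 3.6
tool_pos: [0.4809, 0.2766, 0.1615]
orientation: [2.485, 1.92, 0.003]
ft_force: [-0.4, -0.9, 0.3]
finger_gap: 0.0912
gripper_force: 0.0
```

```bash
python3 -c "
from plan import *
show();print(plan([.4799,.2768,.035],-.253))"
```

```text
t 3.6 tcp [0.4809 0.2766 0.1615] yang -0.2551 tilt [0.002  0.0006] F [-0.4  -0.9   0.32] gap 0.0912 grip 0.0 q7 -1.11
[-0.01, -0.03, 3.16, 0.01, -0.01, -0.01]
```

>>> send_rows(motion=[[0,-0.03,1.2,0,0,0,91],[0,-0.03,2.2,0,0,0,91],[0,-0.03,2.8,0,0,0,91],[0,-0.03,3.16,0,0,0,91],[0,-0.03,3.16,0,0,0,91],[0,-0.03,3.16,0,0,0,91]])

```text
time: 4.35
tool_pos: [0.4797, 0.2777, 0.0349]
orientation: [2.485, 1.922, 0.003]
ft_force: [0.2, 0.6, 0.1]
finger_gap: 0.0908
gripper_force: 0.0
```

>>> send_rows(motion=[[0,0,0,0,0,0,70],[0,0,0,0,0,0,55],[0,0,0,0,0,0,40],[0,0,0,0,0,0,40],[0,0,0,0,0,0,40],[0,0,0,0,0,0,40],[0,0,0,0,0,0,40]], force=30)

```text
time: 5.22
tool_pos: [0.4794, 0.2773, 0.0345]
orientation: [2.484, 1.922, 0.001]
ft_force: [0.4, -1.5, 6.7]
finger_gap: 0.0493
gripper_force: 30.0
```

>>> send_rows(motion=[[0,0,-0.3,0,0,0,40],[0,0,-0.7,0,0,0,40],[0,0,-1.2,0,0,0,40],[0,0,-1.8,0,0,0,40],[0,0,-2.6,0,0,0,40],[0,0,-3.4,0,0,0,40],[0,0,-4.2,0,0,0,40],[0,0,-4.2,0,0,0,40],[0,0,-4.2,0,0,0,40]])

```text
time: 6.35
tool_pos: [0.478, 0.2769, 0.2014]
orientation: [2.484, 1.923, -0.002]
ft_force: [-0.3, -0.3, -1.4]
finger_gap: 0.0485
gripper_force: 30.0
```

```bash
python3 -c "
from look import *; from plan import *
show()
a=cv2.resize(ctrl.camera('top')[150:300,60:260],None,fx=2,fy=2);b=cv2.resize(ctrl.camera('scene')[150:300,270:470],None,fx=2,fy=2)
cv2.imwrite('pics/lift.png',np.hstack([a,b])[:,:,::-1])
m=np.load('pics/top_mat.npy')
o=[d for d in ctrl.outline_of('top','mat') if d['pixels'].sum()>5000][0]['pixels'];ys,xs=np.nonzero(o)
B=unproj('top',cv2.boxPoints(cv2.minAreaRect(np.c_[xs,ys].astype(np.float32))),.003);print(B.round(3),B.mean(0))
for z in(.16,.04,.0265):print(plan([.486,-.007,z],.03))
"
```

```text
t 6.35 tcp [0.478  0.2769 0.2014] yang -0.2534 tilt [-0.0009 -0.0007] F [-0.31 -0.3  -1.37] gap 0.0485 grip 29.97 q7 -1.08
[[ 0.564  0.121  0.003]
 [ 0.584 -0.121  0.003]
 [ 0.411 -0.134  0.003]
 [ 0.392  0.106  0.003]] [ 0.48759795 -0.00700324  0.003     ]
[-6.82, 1.98, 1.02, -0.01, 0.01, -1.62]
[-6.81, 1.98, 4.02, -0.01, 0.01, -1.62]
[-6.81, 1.98, 4.36, -0.01, 0.01, -1.62]
```

View pics/lift.png

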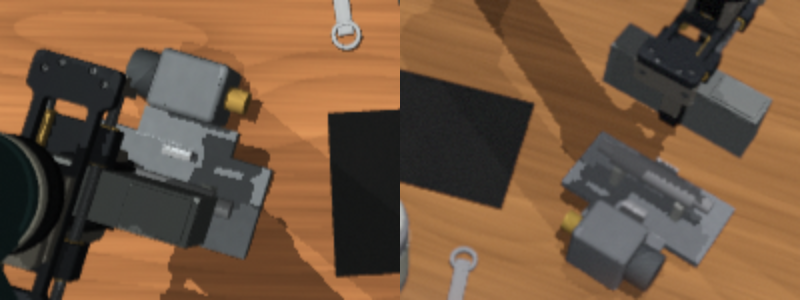

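The crop shows the cover hanging level in the gripper and the plunger bare in its saddles. Carrying the cover to the mat.

>>> send_rows(motion=[[-1.4,0.4,0,0,0,-0.4,40],[-2.8,0.8,0,0,0,-0.8,40],[-4.2,1.2,0,0,0,-1.2,40],[-5.5,1.6,0,0,0,-1.6,40],[-6.3,1.9,0.5,0,0,-1.74,40],[-6.8,1.98,1.5,0,0,-1.74,40],[-6.81,1.98,2.5,0,0,-1.74,40],[-6.81,1.98,3.4,0,0,-1.74,40],[-6.81,1.98,3.9,0,0,-1.74,40],[-6.81,1.98,4.1,0,0,-1.74,40],[-6.81,1.98,4.1,0,0,-1.74,40],[-6.81,1.98,4.1,0,0,-1.74,40]])

```text
time: 8.0
tool_pos: [0.4877, -0.0062, 0.0385]
orientation: [2.164, 2.276, 0.001]
ft_force: [1.0, 0.2, -1.2]
finger_gap: 0.0486
gripper_force: 30.0
```

```bash
python3 -c "
from plan import *
show();print(plan([.486,-.007,.026],.05))"
```

```text
t 8.0 tcp [ 0.4877 -0.0062  0.0385] yang 0.0501 tilt [ 0.0013 -0.0001] F [ 0.97  0.2  -1.22] gap 0.0486 grip 29.97 q7 -0.39
[-0.02, -0.04, 0.31, 0.01, 0.0, 0.0]
```

>>> send_rows(motion=[[0,0,0.15,0,0,0,40],[0,0,0.25,0,0,0,40],[0,0,0.31,0,0,0,40],[0,0,0.31,0,0,0,40],[0,0,0.31,0,0,0,40]])

```text
time: 8.62
tool_pos: [0.487, -0.0064, 0.0255]
orientation: [2.165, 2.276, -0.001]
ft_force: [-1.7, -0.3, 2.2]
finger_gap: 0.0484
gripper_force: 30.0
```

>>> send_rows(motion=[[0,0,0.02,0,0,0,56],[0,0,0.02,0,0,0,66],[0,0,0.02,0,0,0,80],[0,0,0.02,0,0,0,88],[0,0,0.02,0,0,0,88],[0,0,-0.5,0,0,0,88],[0,0,-1.2,0,0,0,88],[0,0,-2.2,0,0,0,88],[0,0,-3.4,0,0,0,88],[0,0,-4.2,0,0,0,88],[0,0,-4.2,0,0,0,88],[0,0,-4.2,0,0,0,88]])

```text
time: 10.12
tool_pos: [0.4864, -0.0065, 0.1926]
orientation: [-2.165, -2.276, 0.002]
ft_force: [-0.4, 0.7, -0.1]
finger_gap: 0.0877
gripper_force: 0.0
```

```bash
python3 -c "
from plan import *
show()
for z in (.19,.033):print(plan([.4799,.2768,z],-.253))"
```

```text
t 10.12 tcp [ 0.4864 -0.0065  0.1926] yang 0.0498 tilt [-0.0012 -0.0002] F [-0.37  0.69 -0.11] gap 0.0877 grip 0.0 q7 -0.2
[7.08, 0.19, 0.06, -0.01, 0.0, 1.74]
[7.08, 0.19, 3.99, -0.01, 0.0, 1.74]
```

>>> send_rows(motion=[[1.4,0,0,0,0,0.4,70],[2.9,0.1,0,0,0,0.8,70],[4.4,0.1,0,0,0,1.2,70],[5.8,0.19,0,0,0,1.6,70],[7.08,0.19,0.06,0,0,1.74,70],[7.08,0.19,1,0,0,1.74,70],[7.08,0.19,2,0,0,1.74,70],[7.08,0.19,2.5,0,0,1.74,70],[7.08,0.19,2.5,0,0,1.74,70],[7.08,0.19,2.5,0,0,1.74,70]])

```text
time: 11.38
tool_pos: [0.4811, 0.2774, 0.0943]
orientation: [2.485, 1.923, 0.002]
ft_force: [-0.4, 0.3, 0.2]
finger_gap: 0.0702
gripper_force: 0.0
```

```bash
python3 -c "
from look import *; from plan import *
show();print(plan([.4799,.2768,.033],-.253))
im=ctrl.camera('scene');cv2.imwrite('pics/pre.png',cv2.resize(im[140:340,160:450],None,fx=2.7,fy=2.7)[:,:,::-1])"
```

```text
t 11.38 tcp [0.4811 0.2774 0.0943] yang -0.2537 tilt [0.0012 0.0009] F [-0.38  0.25  0.2 ] gap 0.0702 grip 0.0 q7 -1.18
[-0.03, -0.03, 1.53, 0.01, -0.01, -0.0]
```

View pics/pre.png

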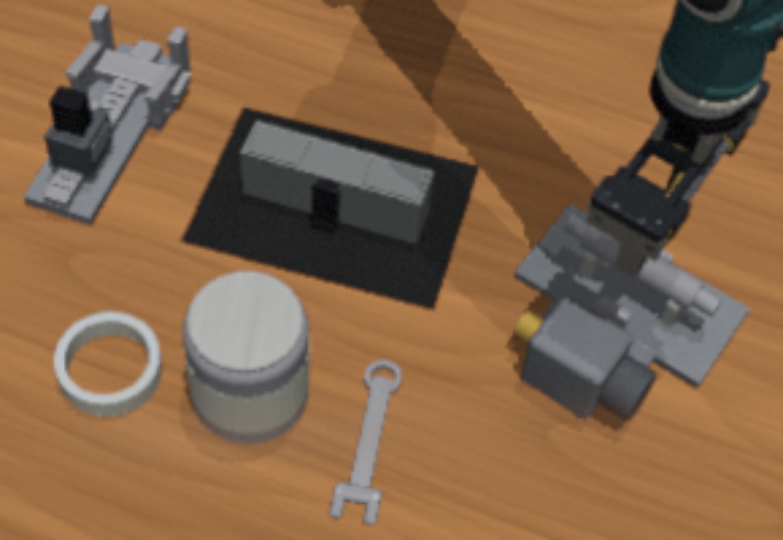

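The scene crop shows the cover standing upright on the mat (335,180) and the plunger bare under the gripper (650,270). Gripping the plunger.

>>> send_rows(motion=[[-0.03,-0.03,0.7,0,0,0,70],[-0.03,-0.03,1.2,0,0,0,70],[-0.03,-0.03,1.53,0,0,0,70],[-0.03,-0.03,1.53,0,0,0,70],[-0.03,-0.03,1.53,0,0,0,45],[-0.03,-0.03,1.53,0,0,0,33],[-0.03,-0.03,1.53,0,0,0,20],[-0.03,-0.03,1.53,0,0,0,20],[-0.03,-0.03,1.53,0,0,0,20],[-0.03,-0.03,1.53,0,0,0,20],[-0.03,-0.03,1.53,0,0,0,20]], force=35)

```text
time: 12.8
tool_pos: [0.4805, 0.2758, 0.0326]
orientation: [2.484, 1.921, 0.003]
ft_force: [6.0, -1.3, 1.4]
finger_gap: 0.0271
gripper_force: 35.0
```

>>> send_rows(motion=[[0,0,-0.3,0,0,0,20],[0,0,-0.8,0,0,0,20],[0,0,-1.6,0,0,0,20],[0,0,-2.6,0,0,0,20],[0,0,-3.6,0,0,0,20],[0,0,-4.2,0,0,0,20],[0,0,-4.2,0,0,0,20],[0,0,-4.2,0,0,0,20]])

```text
time: 13.8
tool_pos: [0.4781, 0.2755, 0.1993]
orientation: [-2.484, -1.923, 0.003]
ft_force: [-1.1, 0.2, -4.5]
finger_gap: 0.027
gripper_force: 35.0
```

```bash
python3 -c "
from look import *; from plan import *
show()
g=[.4952,-.2423,.0249]
for x,z in ((-.055,.2),(-.055,.0395+.03),(-.055,.041)):print(place([[x,0,z]],*g),plan(place([[x,0,z]],*g)[0],.0249))
im=ctrl.camera('scene');cv2.imwrite('pics/rod.png',cv2.resize(im[100:320,260:480],None,fx=2.7,fy=2.7)[:,:,::-1])"
```

```text
t 13.8 tcp [0.4781 0.2755 0.1993] yang -0.2533 tilt [-0.0016 -0.0011] F [-1.08  0.2  -4.54] gap 0.027 grip 34.99 q7 -1.09
[[ 0.44021705 -0.24366936  0.2       ]] [-12.8, 2.34, -0.0, -0.01, 0.01, -1.59]
[[ 0.44021705 -0.24366936  0.0695    ]] [-12.8, 2.34, 3.26, -0.01, 0.01, -1.59]
[[ 0.44021705 -0.24366936  0.041     ]] [-12.8, 2.34, 3.97, -0.01, 0.01, -1.59]
```

View pics/rod.png

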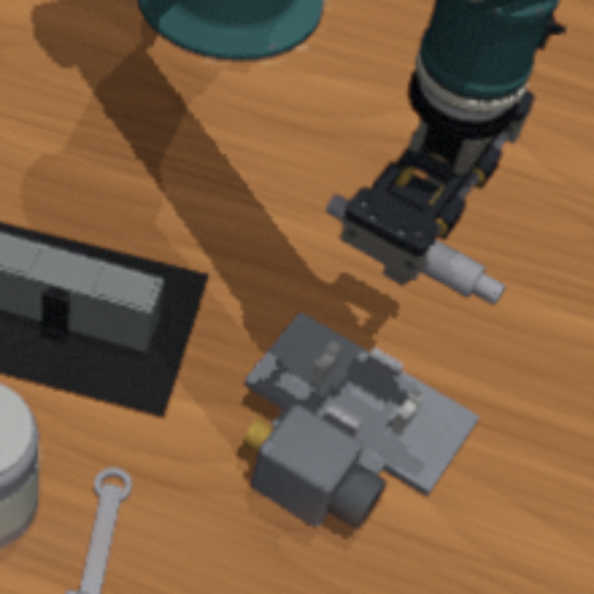

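The crop shows the plunger level in the fingers, gripped at its middle. Carrying it over the caliper seat.

>>> send_rows(motion=[[-1.4,0.2,0,0,0,-0.2,20],[-2.9,0.5,0,0,0,-0.4,20],[-4.4,0.8,0,0,0,-0.6,20],[-5.9,1.0,0,0,0,-0.8,20],[-7.4,1.3,0,0,0,-1,20],[-8.9,1.6,0,0,0,-1.2,20],[-10.4,1.9,0,0,0,-1.4,20],[-11.8,2.2,0,0,0,-1.59,20],[-12.8,2.34,0,0,0,-1.59,20],[-12.8,2.34,1,0,0,-1.59,20],[-12.8,2.34,2,0,0,-1.59,20],[-12.8,2.34,2.8,0,0,-1.59,20],[-12.8,2.34,2.8,0,0,-1.59,20],[-12.8,2.34,2.8,0,0,-1.59,20],[-12.8,2.34,2.8,0,0,-1.59,20]])

```text
time: 15.72
tool_pos: [0.4421, -0.2434, 0.0895]
orientation: [2.193, 2.246, 0.001]
ft_force: [-0.5, 0.5, -4.1]
finger_gap: 0.0273
gripper_force: 35.0
```

```bash
python3 -c "
from look import *; from plan import *
show()
g=[.4952,-.2423,.0249]
for x,z in ((-.055,.0445),(-.055,.04)):print(plan(place([[x,0,z]],*g)[0],.0249))
im=ctrl.camera('scene');a=cv2.resize(im[110:230,150:270],None,fx=3.3,fy=3.3)
b=cv2.resize(ctrl.camera('top')[185:305,340:460],None,fx=3.3,fy=3.3)
cv2.imwrite('pics/over.png',np.hstack([a,b])[:,:,::-1])"
```

```text
t 15.72 tcp [ 0.4421 -0.2434  0.0895] yang 0.0239 tilt [ 0.0021 -0.0013] F [-0.54  0.54 -4.14] gap 0.0273 grip 34.98 q7 0.2
[-0.0, -0.05, 1.12, 0.01, 0.01, -0.01]
[-0.0, -0.05, 1.24, 0.01, 0.01, -0.01]
```

View pics/over.png

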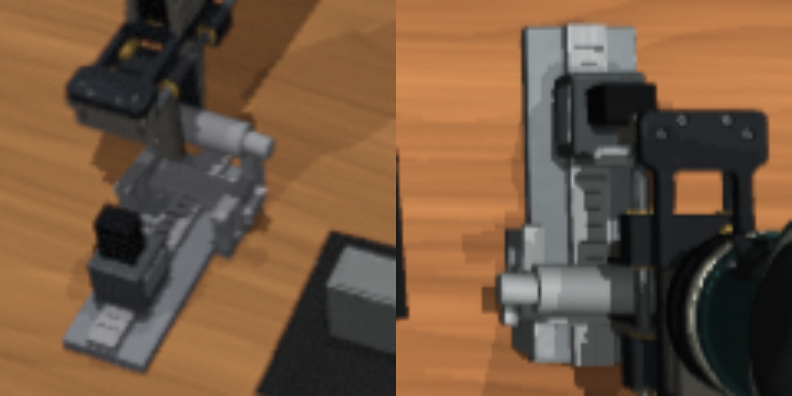

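The plunger hangs above the rests just ahead of the prongs. Lowering it slowly.

>>> send_rows(motion=[[0,-0.05,0.5,0,0,0,20],[0,-0.05,0.8,0,0,0,20],[0,-0.05,1.0,0,0,0,20],[0,-0.05,1.12,0,0,0,20],[0,-0.05,1.12,0,0,0,20],[0,-0.05,1.12,0,0,0,20]])

```text
time: 16.58
tool_pos: [0.4395, -0.2432, 0.0437]
orientation: [2.194, 2.247, 0.0]
ft_force: [0.8, -0.7, -3.2]
finger_gap: 0.027
gripper_force: 35.0
```

>>> send_rows(motion=[[0,0,0.05,0,0,0,20],[0,0,0.09,0,0,0,20],[0,0,0.12,0,0,0,20],[0,0,0.12,0,0,0,20],[0,0,0.12,0,0,0,20]])

```text
time: 17.2
tool_pos: [0.4392, -0.2432, 0.0392]
orientation: [2.195, 2.247, -0.001]
ft_force: [-2.8, 1.1, 6.3]
finger_gap: 0.0272
gripper_force: 35.0
```

```bash
python3 -c "
from plan import *
show()"
```

```text
t 17.2 tcp [ 0.4392 -0.2432  0.0392] yang 0.0238 tilt [-0.0001 -0.0006] F [-2.81  1.13  6.33] gap 0.0272 grip 34.99 q7 0.15
```

Contact made. Releasing, then lifting away.

>>> send_rows(motion=[[0,0,-0.02,0,0,0,28],[0,0,-0.02,0,0,0,32],[0,0,-0.02,0,0,0,38],[0,0,-0.02,0,0,0,46],[0,0,-0.02,0,0,0,50],[0,0,-0.02,0,0,0,50],[0,0,-0.02,0,0,0,50],[0,0,-0.02,0,0,0,50],[0,0,-0.4,0,0,0,50],[0,0,-1.0,0,0,0,50],[0,0,-2.0,0,0,0,50],[0,0,-3.2,0,0,0,50],[0,0,-4.2,0,0,0,50],[0,0,-4.2,0,0,0,50]])

```text
time: 18.95
tool_pos: [0.4411, -0.2439, 0.2107]
orientation: [2.19, 2.242, 0.002]
ft_force: [0.4, 0.6, -0.3]
finger_gap: 0.05
gripper_force: 0.0
```

>>> send_rows(motion=[[4,0,0,0,0,0,50],[4,0,0,0,0,0,50],[4,0,0,0,0,0,50],[4,0,0,0,0,0,50]])

```text
time: 19.45
tool_pos: [0.4347, -0.0805, 0.2064]
orientation: [-2.188, -2.253, 0.001]
ft_force: [0.5, -0.4, 0.6]
finger_gap: 0.0501
gripper_force: 0.0
```

```bash
cat > m3.py <<'E'
from look import *; from plan import *
show()
g=np.array([.4952,-.2423,.0249]);J={}
ims={c:ctrl.camera(c) for c in("top","scene")}
for c in ims:
    for t in("rod","jaw","thumb_grip"):
        for d in ctrl.outline_of(c,t)[:2]:
            ys,xs=np.nonzero(d["pixels"]);r=cv2.minAreaRect(np.c_[xs,ys].astype(np.float32));print(c,t,round(d["score"],2),np.round(r[0],1),np.round(r[1],1),round(r[2],1))
        if t!="rod":J[c,t]=d["pixels"]
x=.021;out=[]
for c,o,n,k in(("top",(350,185),(100,120),4),("scene",(160,135),(80,96),5)):
    im=ims[c][o[1]:o[1]+n[1],o[0]:o[0]+n[0],::-1];im=cv2.resize(im,None,fx=k,fy=k,interpolation=cv2.INTER_CUBIC)
    for b,col in((box(-.075,-.047,-.055,.055,.058,.058),(0,0,255)),(box(x+.034-.011,x+.034+.011,-.015,.015,.072,.11),(0,255,255)),(box(x,x+.004,-.01,.01,.028,.07),(255,0,255))):wire(im,c,b,g,col,np.array(o),k)
    out.append(im)
cv2.imwrite("pics/seat.png",np.hstack(out))
E
python3 m3.py
```

```text
t 19.45 tcp [ 0.4347 -0.0805  0.2064] yang 0.0294 tilt [-0.0007  0.0001] F [ 0.46 -0.45  0.62] gap 0.0501 grip 0.0 q7 0.01
top rod 0.38 [403.  220.5] [27. 30.] 90.0
top jaw 0.58 [403. 221.] [26. 30.] 90.0
top jaw 0.52 [282.5 244.1] [ 82.1 115.3] 86.9
top thumb_grip 0.82 [408. 216.] [20.6 13.4] 4.4
top thumb_grip 0.48 [403. 220.] [26. 30.] 90.0
scene rod 0.57 [207.8 158.6] [55.1 10. ] 16.4
scene jaw 0.8 [188.3 188.5] [25.6 27.8] 18.4
scene thumb_grip 0.8 [186.  180.5] [17.4 16.1] 26.6
```

View pics/seat.png

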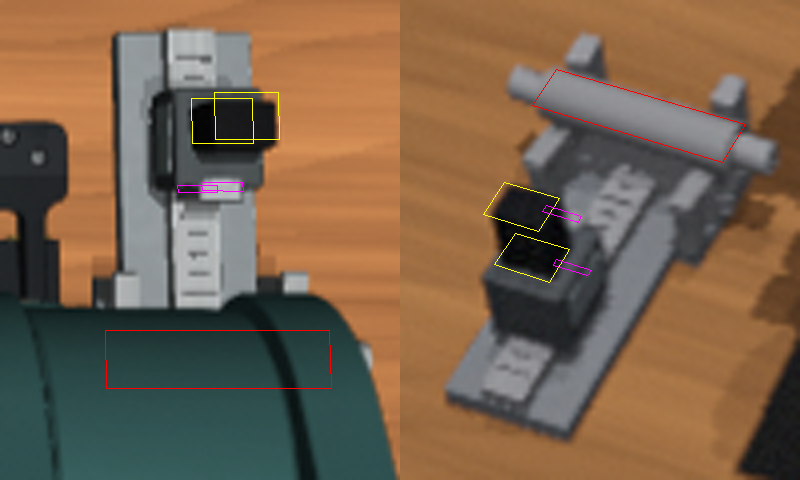

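The scene crop shows the plunger lying against both prongs and matching the predicted outline. The thumb piece sits about 3 mm nearer the prongs than my overlay, so I take its x as 52 mm. Going to it.

```bash
python3 -c "
from look import *; from plan import *
g=[.4952,-.2423,.0249]
for z in(.19,.079):
    p=place([[.052,0,z]],*g)[0];print(p,plan(p,.0249))"
```

```text
[ 0.54718388 -0.24100533  0.19      ] [-3.99, 2.71, 0.41, -0.0, -0.0, -0.02]
[ 0.54718388 -0.24100533  0.079     ] [-3.99, 2.71, 3.18, -0.0, -0.0, -0.02]
```

>>> send_rows(motion=[[-1.3,0.9,0.1,0,0,0,60],[-2.6,1.8,0.2,0,0,0,60],[-3.6,2.5,0.4,0,0,0,60],[-3.99,2.71,0.8,0,0,0,60],[-3.99,2.71,1.4,0,0,0,60],[-3.99,2.71,1.6,0,0,0,60],[-3.99,2.71,1.6,0,0,0,60],[-3.99,2.71,1.6,0,0,0,60],[-3.99,2.71,1.6,0,0,0,60]])

```text
time: 20.98
tool_pos: [0.548, -0.2402, 0.1436]
orientation: [2.194, 2.247, 0.001]
ft_force: [0.4, -0.2, -0.2]
finger_gap: 0.0598
gripper_force: 0.0
```

```bash
python3 -c "
from look import *; from plan import *
show();g=[.4952,-.2423,.0249]
p=place([[.052,0,.079]],*g)[0];print(p,plan(p,.0249))"
```

```text
t 20.98 tcp [ 0.548  -0.2402  0.1436] yang 0.024 tilt [ 0.0014 -0.0009] F [ 0.43 -0.22 -0.17] gap 0.0598 grip 0.0 q7 0.14
[ 0.54718388 -0.24100533  0.079     ] [-0.02, -0.02, 1.61, 0.01, 0.01, -0.01]
```

>>> send_rows(motion=[[0.02,-0.02,0.6,0,0,0,60],[0.02,-0.02,1.1,0,0,0,60],[0.02,-0.02,1.45,0,0,0,60],[0.02,-0.02,1.6,0,0,0,60],[0.02,-0.02,1.6,0,0,0,60],[0.02,-0.02,1.6,0,0,0,60]])

```text
time: 21.72
tool_pos: [0.5472, -0.2394, 0.0791]
orientation: [2.194, 2.247, 0.001]
ft_force: [0.4, 0.5, -0.0]
finger_gap: 0.06
gripper_force: 0.0
```

>>> send_rows(motion=[[0,0,0,0,0,0,40],[0,0,0,0,0,0,28],[0,0,0,0,0,0,20],[0,0,0,0,0,0,15],[0,0,0,0,0,0,15],[0,0,0,0,0,0,15]], force=20)

```text
time: 22.48
tool_pos: [0.5467, -0.2394, 0.0786]
orientation: [2.194, 2.248, -0.0]
ft_force: [-0.9, 0.1, 0.7]
finger_gap: 0.0218
gripper_force: 20.0
```

```bash
python3 -c "
from plan import *
show()"
```

```text
t 22.48 tcp [ 0.5467 -0.2394  0.0786] yang 0.0242 tilt [-0.0001 -0.0002] F [-0.87  0.08  0.69] gap 0.0218 grip 20.0 q7 0.09
```

>>> send_rows(motion=[[0,-0.05,0,0,0,0,15],[0,-0.15,0,0,0,0,15],[0,-0.25,0,0,0,0,15],[0,-0.35,0,0,0,0,15],[0,-0.45,0,0,0,0,15],[0,-0.55,0,0,0,0,15],[0,-0.65,0,0,0,0,15],[0,-0.75,0,0,0,0,15],[0,-0.85,0,0,0,0,15],[0,-0.95,0,0,0,0,15],[0,-1.05,0,0,0,0,15],[0,-1.15,0,0,0,0,15],[0,-1.25,0,0,0,0,15],[0,-1.32,0,0,0,0,15],[0,-1.37,0,0,0,0,15],[0,-1.4,0,0,0,0,15],[0,-1.4,0,0,0,0,15],[0,-1.4,0,0,0,0,15]])

```text
time: 24.72
tool_pos: [0.4908, -0.2409, 0.0786]
orientation: [2.195, 2.247, -0.0]
ft_force: [1.6, -3.8, 0.9]
finger_gap: 0.0216
gripper_force: 20.0
```

```bash
cat > f.py <<'E'
from plan import *
F=[];X=[]
for k in range(4):
    ctrl.camera("top");s=ctrl.get_state();F.append(s["ft_force"]);X.append(s["tool_pos"])
print(np.mean(F,0).round(2),np.std(F,0).round(2),np.mean(X,0).round(4));show()
E
python3 f.py
```

```text
[ 1.84 -4.16  0.67] [0.26 0.1  0.48] [ 0.4908 -0.2409  0.0786]
t 24.93 tcp [ 0.4908 -0.2409  0.0786] yang 0.0237 tilt [ 0.     -0.0003] F [ 1.52 -4.01  0.24] gap 0.022 grip 20.0 q7 0.13
```

>>> send_rows(motion=[[-0.02,-0.03,0,0,0,0,15],[-0.02,-0.06,0,0,0,0,15],[-0.02,-0.1,0,0,0,0,15],[-0.02,-0.14,0,0,0,0,15],[-0.02,-0.17,0,0,0,0,15],[-0.02,-0.17,0,0,0,0,15],[-0.02,-0.17,0,0,0,0,15]])

```text
time: 25.8
tool_pos: [0.4839, -0.2413, 0.0786]
orientation: [-2.194, -2.248, -0.0]
ft_force: [1.9, 0.0, 2.0]
finger_gap: 0.0217
gripper_force: 20.0
```

```bash
python3 f.py
```

```text
[ 1.57 -0.17  2.72] [0.12 0.5  0.53] [ 0.4839 -0.2413  0.0786]
t 26.0 tcp [ 0.484  -0.2413  0.0786] yang 0.024 tilt [-0.0001  0.0003] F [1.69 0.7  3.59] gap 0.0221 grip 20.0 q7 0.13
```

>>> send_rows(motion=[[0,-0.02,0,0,0,0,15],[0,-0.05,0,0,0,0,15],[0,-0.05,0,0,0,0,15],[0,-0.05,0,0,0,0,15]])

```text
time: 26.5
tool_pos: [0.4819, -0.2414, 0.0786]
orientation: [-2.194, -2.248, -0.0]
ft_force: [2.0, 0.9, 2.5]
finger_gap: 0.0221
gripper_force: 20.0
```

```bash
python3 f.py
```

```text
[1.95 1.38 3.  ] [0.49 0.48 0.28] [ 0.4819 -0.2414  0.0786]
t 26.7 tcp [ 0.4819 -0.2414  0.0786] yang 0.0239 tilt [-0.0001  0.0002] F [1.4  2.2  3.03] gap 0.0219 grip 20.0 q7 0.13
```

>>> send_rows(motion=[[0,-0.02,0,0,0,0,15],[0,-0.05,0,0,0,0,15],[0,-0.05,0,0,0,0,15],[0,-0.05,0,0,0,0,15]])

```text
time: 27.2
tool_pos: [0.4801, -0.2415, 0.0786]
orientation: [2.195, 2.248, 0.0]
ft_force: [3.3, 2.8, 2.5]
finger_gap: 0.0216
gripper_force: 20.0
```

```bash
python3 f.py
```

```text
[2.81 3.25 2.77] [0.41 0.76 0.48] [ 0.4801 -0.2415  0.0786]
t 27.4 tcp [ 0.4801 -0.2415  0.0786] yang 0.0239 tilt [0.0002 0.0001] F [3.11 4.2  3.25] gap 0.0219 grip 20.0 q7 0.14
```

Contact has begun (Fx rising). Pressing about 4 mm further.

>>> send_rows(motion=[[0.01,-0.02,0,0,0,0,15],[0.01,-0.04,0,0,0,0,15],[0.01,-0.06,0,0,0,0,15],[0.01,-0.08,0,0,0,0,15],[0.01,-0.08,0,0,0,0,15],[0.01,-0.08,0,0,0,0,15]])

```text
time: 28.15
tool_pos: [0.4772, -0.2416, 0.0787]
orientation: [2.194, 2.247, 0.001]
ft_force: [4.8, 1.6, 1.0]
finger_gap: 0.0223
gripper_force: 20.0
```

```bash
python3 f.py
```

```text
[5.27 1.66 0.53] [0.26 0.56 0.27] [ 0.4772 -0.2415  0.0786]
t 28.35 tcp [ 0.4772 -0.2416  0.0786] yang 0.0239 tilt [ 0.0009 -0.0003] F [4.86 2.12 0.35] gap 0.0221 grip 20.0 q7 0.14
```

>>> send_rows(motion=[[0,-0.02,0,0,0,0,15],[0,-0.04,0,0,0,0,15],[0,-0.04,0,0,0,0,15],[0,-0.04,0,0,0,0,15],[0,-0.04,0,0,0,0,15]])

```text
time: 28.98
tool_pos: [0.476, -0.2416, 0.0787]
orientation: [2.194, 2.247, 0.002]
ft_force: [6.2, 1.1, -1.0]
finger_gap: 0.0213
gripper_force: 20.0
```

```bash
python3 f.py
```

```text
[ 6.18  1.45 -0.06] [0.32 0.63 0.47] [ 0.476  -0.2416  0.0787]
t 29.18 tcp [ 0.476  -0.2416  0.0787] yang 0.024 tilt [ 0.0017 -0.0003] F [ 6.19  2.11 -0.27] gap 0.0216 grip 20.0 q7 0.14
```

>>> send_rows(motion=[[0,-0.015,0,0,0,0,15],[0,-0.015,0,0,0,0,15],[0,-0.015,0,0,0,0,15],[0,-0.015,0,0,0,0,28],[0,-0.015,0,0,0,0,40],[0,-0.015,0,0,0,0,56],[0,-0.015,0,0,0,0,56],[0,-0.015,0,0,0,0,56],[0,-0.015,-0.5,0,0,0,56],[0,-0.015,-1.2,0,0,0,56],[0,-0.015,-2.2,0,0,0,56],[0,-0.015,-3.2,0,0,0,56],[0,-0.015,-3.5,0,0,0,56]])

```text
time: 30.8
tool_pos: [0.4754, -0.242, 0.2208]
orientation: [2.193, 2.245, 0.001]
ft_force: [-1.0, -1.4, -1.1]
finger_gap: 0.0561
gripper_force: 0.0
```

>>> send_rows(motion=[[1.5,0,0,0,0,0,56],[3,0,0,0,0,0,56],[4.5,0,0,0,0,0,56],[6,0,0,0,0,0,56],[7,0,0,0,0,0,56],[7,0,0,0,0,0,56],[7,0,0,0,0,0,56]])

```text
time: 31.68
tool_pos: [0.4674, 0.0375, 0.2177]
orientation: [-2.195, -2.246, 0.002]
ft_force: [-0.5, -0.4, 0.4]
finger_gap: 0.0557
gripper_force: 0.0
```

```bash
python3 -c "
from look import *; from plan import *
show()
a=cv2.resize(ctrl.camera('scene')[130:230,150:270],None,fx=3.3,fy=3.3);b=cv2.resize(ctrl.camera('top')[190:290,340:460],None,fx=3.3,fy=3.3)
cv2.imwrite('pics/end.png',np.hstack([a,b])[:,:,::-1])"
```

```text
t 31.68 tcp [0.4674 0.0375 0.2177] yang 0.0231 tilt [-0.0017 -0.0005] F [-0.53 -0.42  0.37] gap 0.0557 grip 0.0 q7 -0.3
```

View pics/end.png

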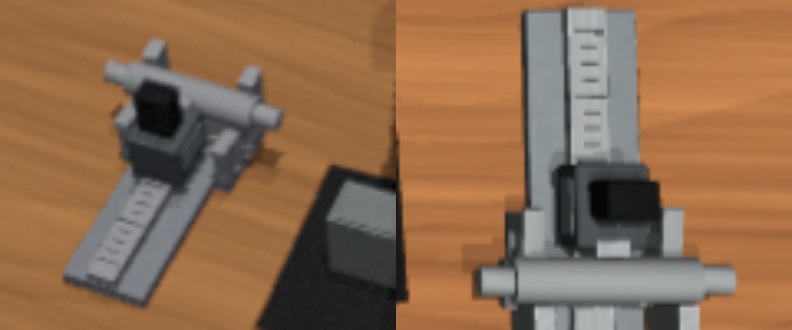

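The jaw blade is closed on the seated plunger, which lies square against both prongs, and the robot is clear of everything.

```bash
python3 -c "
from station import ctrl
print(ctrl.finish_job())"
```

```text
the job is handed in; nothing more can be done
None
```

I handed the job in at about 32 s: the cover stands on the mat, the plunger is seated against both prongs, and the jaw is closed on it at about 5 N (estimated from the wrist force) and released. The tin, spanner and tape were not touched.

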